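# Clamp a stack of photo mounts

## Task

Clamp the stack of photo mounts on the plywood clamping board: with the outside of a finger push the aluminium strap by its blue fin until it lies fully home across the stack, and only then push the red cam lever all the way down. Do this by pushing only: grip and lift nothing, leave the stack in its nest and do not disturb the jar, the cup, the brass weight or the roll of tape. Finish with the hand clear of everything.

Things in the scene. Friction and masses are not known exactly. Their poses are not given: they have to be found in the camera images.
- strap (a joint): Swing angle of the flat aluminium strap (28 mm wide, 10 mm thick, reaching 215 mm from its vertical pivot). 0 = fully home at its stop, across the stack, pointing from strap_pivot to lever_pivot, its end under the cam; grows clockwise seen from above, away from home, to 1.5 rad; starts at 0.7 to 1.3. It stays where it is left; about 1.5 N at the fin moves it.
- strap_pivot (a point): Point on the vertical swing axis of the strap, at the height of the strap's flat top (59 mm above the table). z axis up; x and y turn with the strap, -y pointing along the strap to its free end. A hub of 22 mm radius rises 4 mm and a pin of 9 mm radius 10 mm above this height.
- strap_fin (a point): Middle of the top edge of the blue upright fin on the strap, 95 mm above the table and 100 mm from the swing axis. The fin is a plate 70 mm long along the strap, 10 mm thick, standing 36 mm above the strap's flat top. Its axes are as for strap_pivot: pushing the fin along its +x turns the strap towards home.
- lever (a joint): Angle of the red cam lever about a level axis across the strap's direction. 0 = handle straight up, 1.5 rad = all the way down (its stop), handle lying almost level and pointing away from the strap's pivot; the start is about 0.3 to 0.75. It stays where it is left; about 2 N at the tip moves it.
- lever_pivot (a point): Point on the lever's level axis, in the middle of the cam, 75 mm above the table, 205 mm from the strap's swing axis. Two steel cheeks stand beside it, outer faces 46 mm apart, up to 89 mm above the table.
- lever_tip (a point): End of the red handle, in the middle of its end face, 110 mm from lever_pivot. The handle is a bar 22 mm wide (along the axis) and 14 mm thick; the cheeks cover its first 20 mm. Its z axis points along the handle, from the pivot to the tip.
- board: Fixed plywood board 150 x 300 x 15 mm on the table with the posts, the strap and the lever. Origin on the table; y points from the lever post to the strap's post, x is across it, z up: along y the plywood reaches from -165 to +135 mm, the strap's axis is at x 0, y +100 mm, the lever's pivot at x 0, y -105 mm. The parked strap lies on the -x side and swings to +x.
- mounts: Loose stack of photo mounts between two card covers, 110 (x) x 140 (y) x 30 mm, 0.4 kg, in a nest of 8 mm high aluminium corners on the board; origin at the centre of its underside, its top 45 mm above the table. Must stay there.
- jar: Bystander: closed jar of 56 mm diameter, 75 mm high, standing on the table. Origin at the centre of its underside.
- cup: Bystander: white cup of 60 mm diameter, 85 mm high, standing on the table. Origin at the centre of its underside.
- weight: Bystander: solid brass cylinder weight of 54 mm diameter, 45 mm high, standing on the table. Origin at the centre of its underside.
- tape: Bystander: roll of tape, a ring of 68 mm diameter, 20 mm high, lying flat on the table. Origin at the centre of its underside.

How it is judged:
By the outcome, as a careful person would: the job done as asked, in the order asked, and still so for the second after the job is handed in, with the robot touching nothing.
It also fails if it takes over 45 s, if anything falls off the work surface, if the arm or the gripper's body presses on something with over 40 N, if the wrist force passes 120 N, or if a joint passes its speed limit or range.

## Robot

A 6-joint arm with a two-finger parallel gripper is mounted at the origin on the work surface. World frame = base frame: x ahead of the robot, y to its left, z up, the work surface at z = 0. Lengths are in m, angles in rad, forces in N, time in s.
With the tool pointing down it reaches from about 0.275 to 0.975 m from the base axis. Payload 8.4 kg.
Tool frame: the origin (TCP) lies on the centre line of the jaws, within the pads' length; the fingertips stand manip.nose_length ahead of it and the grasp point (between the pads) lies 2 mm behind it (manip.nose_length is the distance from the TCP to the fingertips, in m); z points along the fingers, x is the direction in which the jaws open and shut, and the axes are right-handed (so a half turn about z gives the same grasp; the last joint's range is limited). The gripper opens to 92 mm and grips with 3 to 60 N. Pads are 20 mm wide; open, the fingers measure 128 mm over their backs; the gripper's body (75 mm by 189 mm) begins 69 mm behind the grasp point.
Start: joints at [1.324, 0.353, 1.633, -0, 1.155, -0.002], TCP at [0.151, 0.606, 0.232] pointing down, gripper open.
Joint ranges: [-2.63, 2.63], [-0.92, 2.1], [0.06, 2.66], [-1.3, 4.44], [0, 2.69], [-3.02, 3.02]. Speed limits (rad/s): [2.22, 2.22, 2.79, 3.14, 3.14, 3.14].

## Interface

Orientations are given as a unit quaternion [x, y, z, w].
In Python, from workcell import status, capture, manip, masks_of, tip_of gives the robot as it stands.
- The arm moves only by the tool servo_tool, never from a script. Its argument "motion" is one flat list of numbers, 5 for each row, row after row: the opening, from 0 (shut) to 1 (fully open), then the shift along the tool's x, y, z in cm, then the turn about the tool's z in rad. A call has 1 to 12 rows; each row is the pose to reach, as a shift and turn from the pose commanded when the call began, along the tool's axes at that moment; what a row does not reach only later rows make up. A row lasts 1/12 s, in which the tool goes at most 41.7 mm and 7.16 degrees, less where a joint would pass 70% of its speed; a pose out of reach is approached as far as the arm can. A call with a gripper value outside its range is refused whole. The fingers move at their own pace and stop on an object; the grip force is fixed at half the most. Time passes only in rows, so rows that repeat a pose let the fingers close. It gives the time, the measured TCP pose, the force and the opening at its end, in the units of the state.
- status.observe(): the state, without advancing time (a new reading comes with each control period).
- capture(name): name is "side" or "top"; returns a dict with "img" (420x560x3 uint8, red, green, blue), "fx", "fy", "cx", "cy" (pixels), "k1" (the pictures are not rectified: a ray, as slopes to the right and down, at radius r is drawn at 1 + k1 r^2 times it, then the intrinsics apply), "position" and "orientation" of the camera in the world. Camera axes: x right, y up, looking along -z (the intrinsics and any distortion apply to the point x, -y, -z); pixel columns grow to the right and rows downward; lengths in m; the calibration is good to about 2 mm. A picture is of the moment at which its call begins. There is no depth.
- manip.sign_off(): hands the job in, once; it reports no verdict.
Trained networks look in a picture, given as the dict that the camera call returned (one of the last four; its "shot" number tells which), for a name from the list of things; names that differ only in an ending like _2 or _b are one class to them, and where a whole thing is asked for, a point or a joint stands for the part that bears it (a point fixed in the world has none). Each returns a list of dicts, best first, with "confidence" (0 to 1); they miss things now and then, are a little off and sometimes report something else, mostly with a low value. They report only what shows in the picture. A call takes as long as a camera call.
- masks_of(picture, name): "pixels" (420x560 bool, what is visible of it) and "uv" ([column, row] in pixels, amid what is visible of it).
- tip_of(picture, name): "uv" ([column, row] in pixels: a listed point, or the origin of a listed thing).
The state is a dict: "time_s": time; "joint_pos": joint angles; "joint_vel": joint speeds; "joint_efforts": joint torques, N m; "eef_pos": TCP position; "tcp_rot": TCP orientation; "force": force on the tool from outside, world axes, zero at the start; "torque": the same for the moment, N m; "grip_width": finger opening in m.
Only numpy, scipy, OpenCV 4.12 (cv2) and the standard library are available. Lean on these libraries where they do the work, as an engineer would, in place of code of your own. Each camera call takes 0.05 s, during which the arm holds its last target.

## Working session

There is one attempt and no reset: what is moved stays moved. The work goes in short steps, Python scripts to look and compute and a tool call to move; the robot and the scene stay as the last step left them, time stands still between calls to the robot, and variables do not carry over. Pictures are saved under pics/ and viewed, and the job is handed in when it is done.

Besides the shell and the picture viewer there is one more tool, called after "Request:" by a JSON object that holds its "method" and its "body", one argument or row to a line. servo_tool: Moves the arm, as the interface text tells. Its arguments: {"type":"object","properties":{"motion":{"type":"array","items":{"type":"number"}}},"required":["motion"]}

```bash
mkdir -p pics; ls; cat > h.py <<'E'
import numpy as np, cv2
from scipy.spatial.transform import Rotation as R
from workcell import status, capture, manip, masks_of, tip_of
def ray(c,uv):
    d=np.array([(uv[0]-c["cx"])/c["fx"],(uv[1]-c["cy"])/c["fy"]]);s=d.copy()
    for _ in range(30): s=d/(1+c["k1"]*(s@s))
    v=R.from_quat(c["orientation"]).apply([s[0],-s[1],-1]); return np.array(c["position"]),v/np.linalg.norm(v)
def atz(c,uv,z):
    p,v=ray(c,uv); return p+v*(z-p[2])/v[2]
def tri(c1,u1,c2,u2):
    p,v=ray(c1,u1);q,w=ray(c2,u2)
    A=np.stack([v,-w],1);t=np.linalg.lstsq(A,q-p,rcond=None)[0]
    a=p+v*t[0];b=q+w*t[1]; return (a+b)/2,np.linalg.norm(a-b)
def proj(c,P):
    l=R.from_quat(c["orientation"]).inv().apply(np.array(P)-c["position"])
    s=np.array([l[0],-l[1]])/-l[2]; s=s*(1+c["k1"]*(s@s)); return s*[c["fx"],c["fy"]]+[c["cx"],c["cy"]]
def save(c,n,k=1):
    cv2.imwrite("pics/"+n+".png",cv2.cvtColor(c["img"],cv2.COLOR_RGB2BGR))
E
python3 - <<'E'
from h import *
np.set_printoptions(precision=3,suppress=True)
s=status.observe();print({k:np.round(v,3) for k,v in s.items()},manip.nose_length)
cs={n:capture(n) for n in("side","top")}
for n,c in cs.items(): save(c,n+"0"); print(n,np.array(c["position"]),np.array(c["orientation"]),c["fx"],c["k1"])
for nm in "strap_pivot strap_fin lever_pivot lever_tip board mounts jar cup weight tape".split():
    r={n:tip_of(c,nm) for n,c in cs.items()}
    for n in r: print(nm,n,[(np.round(x["uv"],1),round(x["confidence"],2)) for x in r[n][:2]])
    if r["side"] and r["top"]: print("   ",*tri(cs["side"],r["side"][0]["uv"],cs["top"],r["top"][0]["uv"]))
E
```

```text
pics
{'time_s': np.float64(0.0), 'joint_pos': array([ 1.324,  0.354,  1.634,  0.   ,  1.155, -0.002]), 'joint_vel': array([-0.   , -0.   ,  0.002, -0.   ,  0.   , -0.   ]), 'joint_efforts': array([ -0.001, -59.383, -33.421,   0.07 ,   0.023,  -0.   ]), 'eef_pos': array([0.151, 0.606, 0.231]), 'tcp_rot': array([ 0.788,  0.615, -0.001,  0.   ]), 'force': array([-0.445, -0.628, -0.391]), 'torque': array([-0.003,  0.025, -0.017]), 'grip_width': np.float64(0.092)} 0.017
side [ 0.087 -0.365  0.912] [ 0.314 -0.135 -0.364  0.866] 479.88332508625416 -0.0981475890974263
top [0.457 0.088 0.926] [-0.05   0.044  0.713 -0.698] 421.3437707775579 -0.10461431074987343
strap_pivot side [(array([260.5, 220.3]), 0.96)]
strap_pivot top [(array([241.4, 218.2]), 0.78)]
    [0.551 0.16  0.066] 0.008879945128788227
strap_fin side [(array([261.7, 250.9]), 0.69)]
strap_fin top [(array([276. , 251.5]), 0.95)]
    [0.483 0.089 0.082] 0.0031374433549343148
lever_pivot side [(array([335.9, 266. ]), 0.59)]
lever_pivot top [(array([341.9, 202.7]), 0.62)]
    [ 0.578 -0.046  0.067] 0.012357560264042928
lever_tip side
[... 234 characters left out ...]
s top [(array([288.9, 214.1]), 0.83), (array([238.3, 218.7]), 0.3)]
    [0.565 0.06  0.008] 0.0075320981817079335
jar side [(array([313.1, 211.3]), 0.9)]
jar top [(array([258.7, 161. ]), 0.93), (array([388.4, 193.9]), 0.37)]
    [0.687 0.123 0.015] 0.0015935832478670205
cup side [(array([356.3, 238.5]), 0.66)]
cup top [(array([312.7, 154.9]), 0.75)]
    [ 0.703 -0.     0.001] 0.0024913350731578052
weight side [(array([238.9, 214.7]), 0.94), (array([295.7, 251.6]), 0.29)]
weight top [(array([200.1, 219.1]), 0.95)]
    [ 0.561  0.257 -0.003] 0.0033530130042834392
tape side [(array([315.1, 341.1]), 0.76)]
tape top [(array([367.2, 272.2]), 0.61)]
    [ 0.438 -0.109  0.005] 2.3688163805303862e-05
```

```bash
python3 - <<'E'
import cv2
for n,(a,b,c,d) in {"side0":(190,400,180,390),"top0":(160,440,120,330)}.items():
    i=cv2.imread(f"pics/{n}.png")[c:d,a:b]; cv2.imwrite(f"pics/{n}z.png",cv2.resize(i,None,fx=2.8,fy=2.8,interpolation=cv2.INTER_CUBIC))
E
```

```text
(no output)
```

View pics/top0.png

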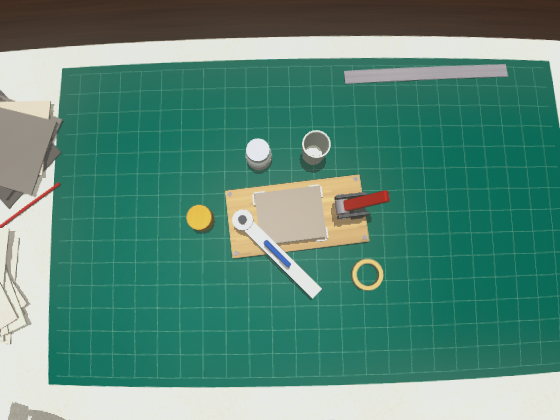

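View pics/top0z.png

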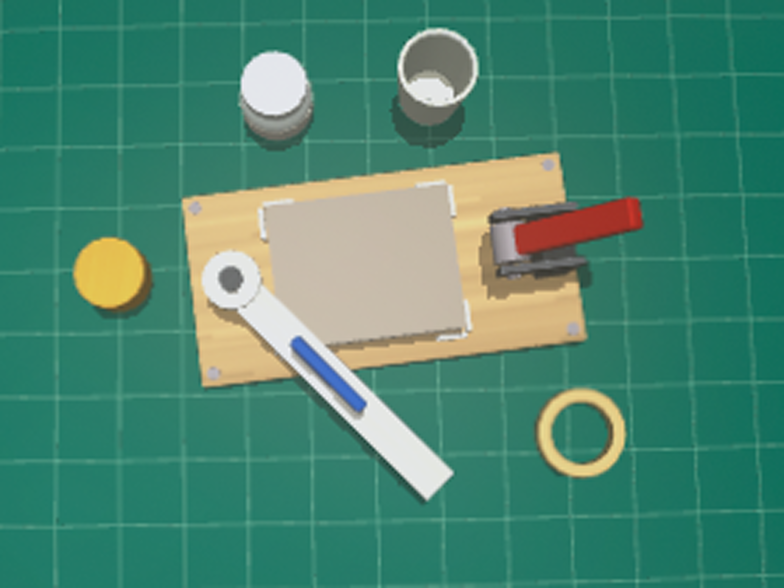

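View pics/side0z.png

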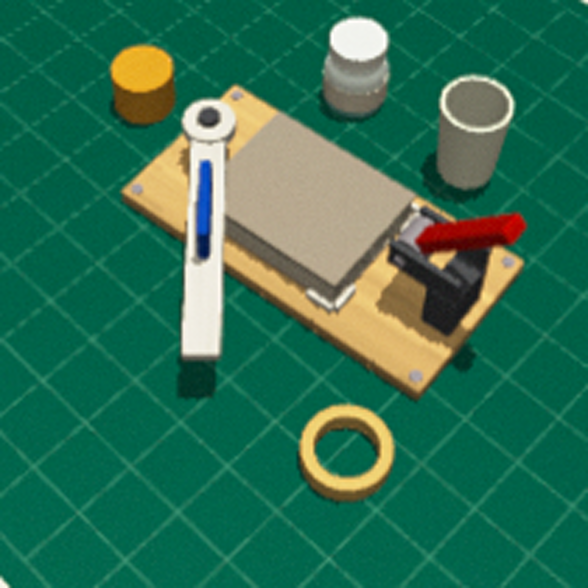

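The top view shows the parked strap pointing down-right, with its hub at px (242,219), the fin at (277,252) and the end at (316,293). The lever pivots at about (343,204) with its tip at (387,193). The cup, jar, weight and tape all stand clear of the board. Next I'll fit the board pose jointly from its corners and the hub, fin and lever.

```bash
cat > fit.py <<'E'
from h import *
from scipy.optimize import least_squares
def model(p):
    x,y,a,q,l=p[:5]
    Rz=R.from_euler("z",a); O=np.array([x,y,0])
    B=lambda v:O+Rz.apply(v)
    piv=np.array([0,.1,.059]); 
    def S(v): # strap frame; angle q clockwise from home
        return B(piv+R.from_euler("z",-q).apply(v))
    d={"c1":B([.075,.135,.015]),"c2":B([.075,-.165,.015]),"c3":B([-.075,-.165,.015]),"c4":B([-.075,.135,.015]),
     "pin":S([0,0,.010]),"fin":S([0,-.1,.036]),"fa":S([0,-.065,.036]),"fb":S([0,-.135,.036]),"ea":S([.014,-.215,0]),"eb":S([-.014,-.215,0]),
     "lp":B([0,-.105,.075]),"lt":B([0,-.105-.11*np.sin(l),.075+.11*np.cos(l)]),
     "m":B([0,0,.045])}
    return d
E
python3 - <<'E'
from fit import *
np.set_printoptions(precision=3,suppress=True)
cs={n:capture(n) for n in("side","top")}
t=lambda u,v:np.array([u/2.8+160,v/2.8+120]); s=lambda u,v:np.array([u/2.8+190,v/2.8+180])
obs={"top":{"c1":t(183,199),"c2":t(558,153),"c3":t(586,341),"c4":t(204,386),"pin":t(231,279),"fa":t(297,340),"fb":t(362,405),"ea":t(453,473),"eb":t(428,500),"lt":t(634,213)},
"side":{"c4":s(122,190),"c1":s(235,86),"c2":s(522,262),"c3":s(418,397),"pin":s(209,118),"ea":s(220,356),"eb":s(182,356),"fa":s(205,161),"lt":s(520,224)}}
def f(p,full=False):
    d=model(p);r=[];L=[]
    for i,n in enumerate(cs):
        for k,u in obs[n].items():
            e=proj(cs[n],d[k])-u+p[5+2*i:7+2*i]; r+=list(e); L.append((n,k,e))
    return L if full else np.r_[r,np.array(p[5:9])/1.0]
o=least_squares(f,[.565,.06,0.1,.8,.5,0,0,0,0],loss="soft_l1")
print(o.x)
for l in f(o.x,1): print(*l)
for k,v in model(o.x).items(): print(k,v)
E
```

```text
[ 0.562  0.055  0.101  0.899  0.693  0.169  0.915 -0.553  0.07 ]
side c4 [-0.643  0.618]
side c1 [ 0.151 -0.446]
side c2 [1.386 0.299]
side c3 [ 0.431 -0.515]
side pin [-0.014 -0.684]
side ea [ 0.069 -0.111]
side eb [-0.265 -0.17 ]
side fa [ 0.148 -0.412]
side lt [-2.452  0.751]
top c1 [-0.554 -0.646]
top c2 [ 0.409 -0.499]
top c3 [ 0.596 -0.272]
top c4 [-0.632  0.683]
top pin [-0.024 -0.13 ]
top fa [-1.346 -0.351]
top fb [0.876 1.505]
top ea [ 0.73  -0.071]
top eb [0.089 0.241]
top lt [0.102 0.081]
c1 [0.623 0.196 0.015]
c2 [ 0.653 -0.102  0.015]
c3 [ 0.504 -0.117  0.015]
c4 [0.474 0.181 0.015]
pin [0.552 0.154 0.069]
fin [0.48  0.084 0.095]
fa [0.505 0.109 0.095]
fb [0.455 0.06  0.095]
ea [ 0.408 -0.006  0.059]
eb [0.388 0.014 0.059]
lp [ 0.573 -0.05   0.075]
lt [ 0.58 -0.12  0.16]
m [0.562 0.055 0.045]
```

The joint fit has residuals of about 1 px (about 2 mm). It gives board yaw 0.101, strap 0.90 rad, lever 0.69 rad. I'll shut the gripper and move to beside the fin, well above it, on the side to be pushed.

Request:
{"method": "servo_tool", "body": {
  "motion": [0,-1,1,0,0.09,0,-3,3,0,0.18,0,-5,5,0,0.27,0,-7,7,0,0.36,0,-9,9,0,0.45,0,-11,11,0,0.54,0,-13,13,0,0.63,0,-15,15,0,0.72,0,-17,17,0,0.81,0,-19,19,0,0.9,0,-21,21,0,1.0,0,-23,23,0,1.1]
}}

```text
time_s: 2.2
eef_pos: [0.3194, 0.3263, 0.2318]
tcp_rot: [0.994, 0.11, 0.0, -0.0]
force: [0.1, -0.3, 0.5]
grip_width: 0.0142
```

```bash
cat > go.py <<'E'
from h import *
def delta(target,h):
    s=status.observe(); r=R.from_quat(s["tcp_rot"]); x=r.apply([1,0,0]); hc=np.arctan2(x[1],x[0])
    d=r.inv().apply(np.array(target)-s["eef_pos"])*100
    print("t",round(float(s["time_s"]),2),"pos",np.round(s["eef_pos"],4),"h",round(hc,3),"F",np.round(s["force"],1),"w",round(float(s["grip_width"]),3))
    print("shift cm",np.round(d,2),"turn",round(hc-h,3), "zdir",np.round(r.apply([0,0,1]),3))
E
python3 -c "
from go import *
delta([.442,.1235,.2],-.8)"
```

```text
t 2.2 pos [0.3194 0.3263 0.2318] h 0.221 F [ 0.1 -0.3  0.5] w 0.014
shift cm [ 7.51 22.48  3.18] turn 1.021 zdir [ 0.  0. -1.]
```

Request:
{"method": "servo_tool", "body": {
  "motion": [0,0.6,1.8,0,0.09,0,1.2,3.7,0,0.18,0,1.9,5.6,0,0.26,0,2.5,7.5,0,0.35,0,3.1,9.4,0,0.44,0,3.7,11.2,0,0.53,0,4.4,13,0.5,0.62,0,5,15,1,0.7,0,5.6,17,1.5,0.79,0,6.3,19,2,0.88,0,7,21,2.6,0.97,0,7.5,22.5,3.2,1.02]
}}

```text
time_s: 3.2
eef_pos: [0.4433, 0.1238, 0.1996]
tcp_rot: [0.921, -0.389, 0.0, -0.0]
force: [0.2, 0.8, 0.3]
grip_width: 0.0005
```

Request:
{"method": "servo_tool", "body": {
  "motion": [0,0,0,0,0,0,0,0,0,0]
}}

```text
time_s: 3.37
eef_pos: [0.4423, 0.1246, 0.1995]
tcp_rot: [0.922, -0.387, -0.0, 0.0]
force: [-0.6, -0.2, 0.4]
grip_width: 0.0002
```

```bash
python3 -c "
from go import *
delta([.442,.1235,.084],-.8)
c=capture('top');save(c,'top1');c=capture('side');save(c,'side1')"
```

```text
t 3.37 pos [0.4423 0.1246 0.1995] h -0.795 F [-0.6 -0.2  0.4] w 0.0
shift cm [ 0.06  0.1  11.55] turn 0.005 zdir [-0.001  0.    -1.   ]
```

View pics/side1.png

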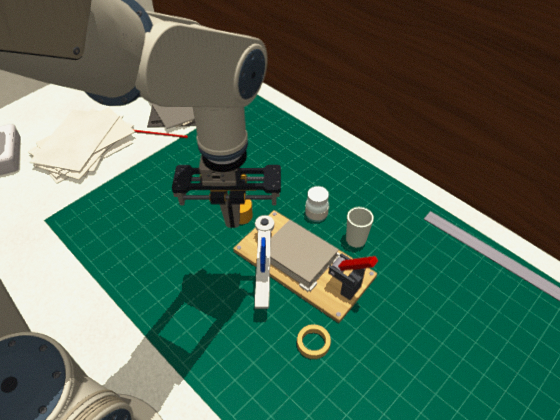

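The side view shows the shut fingers at about px (232,215), left of the strap's fin at (263,250) and clear of everything. I'll go down beside the fin.

Request:
{"method": "servo_tool", "body": {
  "motion": [0,0,0,1.5,0,0,0,0,3,0,0,0,0,4.5,0,0,0,0,6,0,0,0,0,7.5,0,0,0,0,9,0,0,0,0,10,0,0,0,0,11,0,0,0,0,11.5,0,0,0,0,11.5,0,0,1,0,11.5,0,0,2,0,11.5,0]
}}

```text
time_s: 4.47
eef_pos: [0.4573, 0.1106, 0.0852]
tcp_rot: [0.922, -0.386, 0.0, -0.0]
force: [0.5, -0.1, 0.1]
grip_width: 0.0001
```

```bash
python3 - <<'E'
from go import *
delta([.442,.1235,.084],-.8)
for n in("top","side"):
    c=capture(n);save(c,n+'2')
    i=cv2.imread(f"pics/{n}2.png")[160:370,160:440]; cv2.imwrite(f"pics/{n}2z.png",cv2.resize(i,None,fx=2.8,fy=2.8,interpolation=cv2.INTER_CUBIC))
E
```

```text
t 4.47 pos [0.4573 0.1106 0.0852] h -0.793 F [ 0.5 -0.1  0.1] w 0.0
shift cm [-1.99  0.18  0.12] turn 0.007 zdir [ 0.001  0.    -1.   ]
```

View pics/side2z.png

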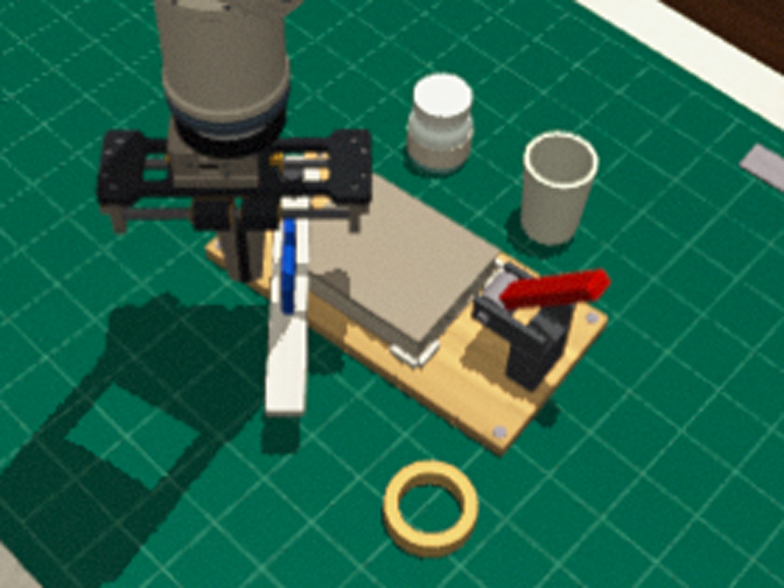

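View pics/top2z.png

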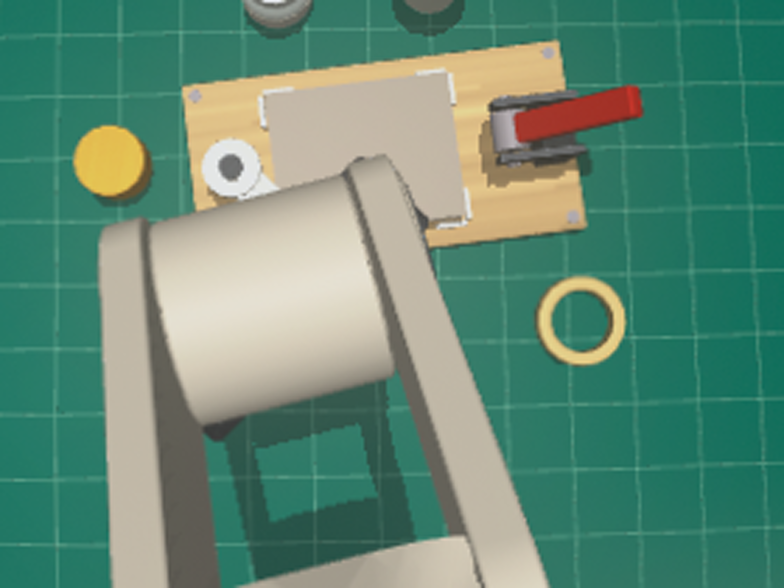

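The fingers sit beside the fin with a small gap. The side view has the fingers at (240,260) in the crop and the fin at (288,265). Next I'll compute the arc that turns with the strap.

```bash
cat > arc.py <<'E'
from go import *
piv=np.array([.552,.154]);a=.101
def arc(qs,off=.023,rad=.1,z=.084):
    s=status.observe(); r=R.from_quat(s["tcp_rot"]); x=r.apply([1,0,0]); hc=np.arctan2(x[1],x[0]); delta(s["eef_pos"],a)
    for q in qs:
        g=R.from_euler("z",a-q)
        P=np.r_[piv,0]+g.apply([-off,-rad,0]); P[2]=z
        print(round(q,2),np.round(r.inv().apply(P-s["eef_pos"])*100,2),round(hc-(a-q),3),np.round(P,3))
E
python3 -c "
from arc import *
arc(np.linspace(.9,0,13))"
```

```text
t 4.57 pos [0.4585 0.11   0.0854] h -0.795 F [-0.5 -0.3 -0.1] w 0.001
shift cm [0. 0. 0.] turn -0.896 zdir [ 0.002  0.    -1.   ]
0.9 [1.07 0.23 0.14] 0.004 [0.464 0.101 0.084]
0.82 [1.82 0.38 0.14] -0.071 [0.469 0.094 0.084]
0.75 [2.59 0.47 0.14] -0.146 [0.473 0.088 0.084]
0.68 [3.35 0.5  0.14] -0.221 [0.478 0.083 0.084]
0.6 [4.12 0.48 0.14] -0.296 [0.484 0.077 0.084]
0.52 [4.89 0.39 0.14] -0.371 [0.49  0.072 0.084]
0.45 [5.64 0.25 0.15] -0.446 [0.496 0.068 0.084]
0.38 [6.39 0.06 0.15] -0.521 [0.503 0.064 0.084]
0.3 [ 7.12 -0.19  0.15] -0.596 [0.51  0.061 0.084]
0.23 [ 7.82 -0.5   0.15] -0.671 [0.517 0.058 0.084]
0.15 [ 8.5  -0.85  0.15] -0.746 [0.524 0.055 0.084]
0.08 [ 9.16 -1.26  0.15] -0.821 [0.532 0.053 0.084]
0.0 [ 9.78 -1.72  0.16] -0.896 [0.539 0.052 0.084]
```

Request:
{"method": "servo_tool", "body": {
  "motion": [0,0.5,0.1,0.1,0,0,1.0,0.2,0.1,0,0,1.4,0.3,0.1,-0.04,0,1.8,0.4,0.1,-0.07,0,2.2,0.4,0.1,-0.11,0,2.6,0.5,0.1,-0.15,0,3.0,0.5,0.1,-0.18,0,3.4,0.5,0.1,-0.22,0,3.7,0.5,0.1,-0.26,0,4.1,0.5,0.1,-0.3,0,4.5,0.4,0.1,-0.33,0,4.9,0.4,0.1,-0.37]
}}

```text
time_s: 5.57
eef_pos: [0.4876, 0.0725, 0.0835]
tcp_rot: [0.978, -0.21, -0.0, 0.0]
force: [-0.2, 0.4, -0.2]
grip_width: 0.0001
```

```bash
python3 - <<'E'
from arc import *
arc(np.linspace(.5,0,11))
c=capture("side");save(c,'side3')
i=cv2.imread(f"pics/side3.png")[160:370,160:440]; cv2.imwrite(f"pics/side3z.png",cv2.resize(i,None,fx=2.8,fy=2.8,interpolation=cv2.INTER_CUBIC))
E
```

```text
t 5.57 pos [0.4876 0.0725 0.0835] h -0.423 F [-0.2  0.4 -0.2] w 0.0
shift cm [0. 0. 0.] turn -0.524 zdir [-0.001 -0.    -1.   ]
0.5 [ 0.47 -0.02 -0.05] -0.024 [0.492 0.071 0.084]
0.45 [ 0.97  0.07 -0.05] -0.074 [0.496 0.068 0.084]
0.4 [ 1.48  0.14 -0.05] -0.124 [0.501 0.065 0.084]
0.35 [ 1.99  0.18 -0.05] -0.174 [0.505 0.063 0.084]
0.3 [ 2.5   0.19 -0.05] -0.224 [0.51  0.061 0.084]
0.25 [ 3.02  0.18 -0.05] -0.274 [0.514 0.059 0.084]
0.2 [ 3.53  0.14 -0.05] -0.324 [0.519 0.057 0.084]
0.15 [ 4.04  0.08 -0.05] -0.374 [0.524 0.055 0.084]
0.1 [ 4.54 -0.01 -0.05] -0.424 [0.529 0.054 0.084]
0.05 [ 5.04 -0.12 -0.05] -0.474 [0.534 0.053 0.084]
0.0 [ 5.54 -0.26 -0.05] -0.524 [0.539 0.052 0.084]
```

View pics/side3z.png

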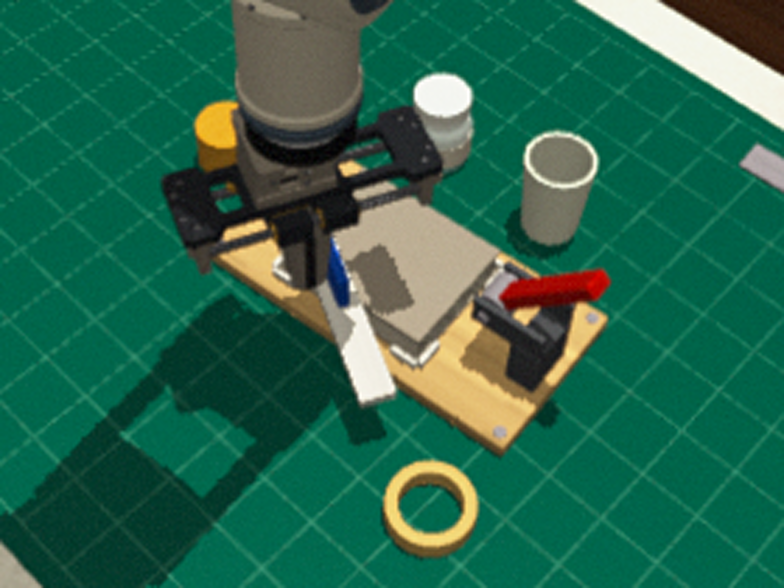

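The strap has swung with the finger and its end is now at (375,390) in the crop. I'll carry on to just short of home.

Request:
{"method": "servo_tool", "body": {
  "motion": [0,0.5,0,0,-0.03,0,0.9,0.1,0,-0.07,0,1.3,0.1,0,-0.11,0,1.7,0.2,0,-0.15,0,2.1,0.2,0,-0.19,0,2.5,0.2,0,-0.23,0,2.9,0.2,0,-0.27,0,3.3,0.2,0,-0.31,0,3.7,0.1,0,-0.35,0,4.1,0.1,0,-0.39,0,4.5,0,0,-0.42,0,4.8,-0.1,0,-0.45]
}}

```text
time_s: 6.62
eef_pos: [0.5318, 0.0537, 0.0835]
tcp_rot: [1.0, 0.013, -0.0, 0.0]
force: [-1.5, -1.8, -0.8]
grip_width: 0.0004
```

```bash
python3 - <<'E'
from arc import *
arc(np.linspace(.1,0,3))
c=capture("side");save(c,'side4')
i=cv2.imread(f"pics/side4.png")[160:370,160:440]; cv2.imwrite(f"pics/side4z.png",cv2.resize(i,None,fx=2.8,fy=2.8,interpolation=cv2.INTER_CUBIC))
E
```

```text
t 6.62 pos [0.5318 0.0537 0.0835] h 0.026 F [-1.5 -1.8 -0.8] w 0.0
shift cm [0. 0. 0.] turn -0.075 zdir [-0.001 -0.    -1.   ]
0.1 [-0.27 -0.03 -0.05] 0.025 [0.529 0.054 0.084]
0.05 [ 0.23  0.08 -0.05] -0.025 [0.534 0.053 0.084]
0.0 [ 0.73  0.17 -0.05] -0.075 [0.539 0.052 0.084]
```

View pics/side4z.png

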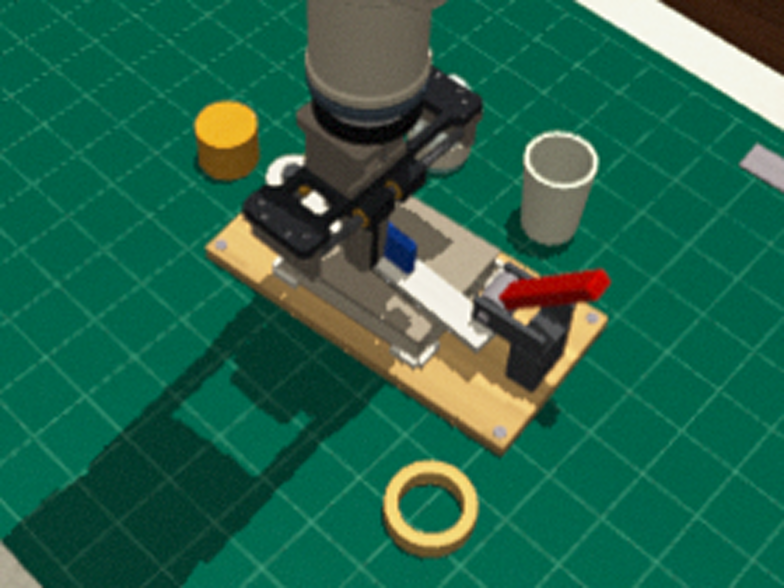

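Nearly home, with the strap's end entering below the cam. I'll push the last bit in small steps and watch the force.

Request:
{"method": "servo_tool", "body": {
  "motion": [0,0.1,0.05,0,-0.02,0,0.2,0.1,0,-0.04,0,0.3,0.1,0,-0.05,0,0.4,0.1,0,-0.06,0,0.4,0.1,0,-0.075]
}}

```text
time_s: 7.08
eef_pos: [0.5362, 0.0532, 0.0836]
tcp_rot: [0.999, 0.051, 0.0, 0.0]
force: [-1.0, -0.4, 0.1]
grip_width: 0.0002
```

Request:
{"method": "servo_tool", "body": {
  "motion": [0,0.1,0,0,0,0,0.15,0,0,0,0,0.15,0,0,0]
}}

```text
time_s: 7.33
eef_pos: [0.5377, 0.0534, 0.0836]
tcp_rot: [0.999, 0.05, 0.0, 0.0]
force: [-1.6, -1.2, 1.5]
grip_width: 0.0004
```

Request:
{"method": "servo_tool", "body": {
  "motion": [0,0.1,0,0,0,0,0.15,0,0,0,0,0.15,0,0,0]
}}

```text
time_s: 7.58
eef_pos: [0.5392, 0.0536, 0.0836]
tcp_rot: [0.999, 0.05, 0.0, -0.0]
force: [0.2, -0.9, -0.6]
grip_width: 0.0006
```

Request:
{"method": "servo_tool", "body": {
  "motion": [0,0.1,0,0,0,0,0.1,0,0,0]
}}

```text
time_s: 7.75
eef_pos: [0.5402, 0.0537, 0.0836]
tcp_rot: [0.999, 0.05, 0.0, -0.0]
force: [-1.7, -0.9, 0.2]
grip_width: 0.0008
```

Request:
{"method": "servo_tool", "body": {
  "motion": [0,0.1,0,0,0,0,0.1,0,0,0]
}}

```text
time_s: 7.92
eef_pos: [0.5413, 0.0538, 0.0836]
tcp_rot: [0.999, 0.05, 0.0, -0.0]
force: [-0.6, -0.2, 1.2]
grip_width: 0.0006
```

Request:
{"method": "servo_tool", "body": {
  "motion": [0,0.1,0,0,0,0,0.1,0,0,0]
}}

```text
time_s: 8.08
eef_pos: [0.5422, 0.0539, 0.0836]
tcp_rot: [0.999, 0.05, 0.0, 0.0]
force: [-1.1, -0.7, -0.5]
grip_width: 0.0006
```

```bash
python3 - <<'E'
from arc import *
for n in ("side","top"):
    c=capture(n);save(c,n+'5')
    i=cv2.imread(f"pics/{n}5.png")[180:330,210:410]; cv2.imwrite(f"pics/{n}5z.png",cv2.resize(i,None,fx=4,fy=4,interpolation=cv2.INTER_CUBIC))
    for q in (0,.05):
        from fit import model
        d=model([.562,.055,.101,q,.69]); print(n,q,{k:np.round((proj(c,d[k])-[210,180])*4) for k in("ea","eb","fa","fb")})
E
```

```text
side 0 {'ea': array([543., 352.]), 'eb': array([513., 387.]), 'fa': array([307., 189.]), 'fb': array([410., 253.])}
side 0.05 {'ea': array([532., 366.]), 'eb': array([500., 399.]), 'fa': array([303., 192.]), 'fb': array([402., 261.])}
top 0 {'ea': array([540.,  83.]), 'eb': array([548., 136.]), 'fa': array([257., 136.]), 'fb': array([397., 119.])}
top 0.05 {'ea': array([544., 103.]), 'eb': array([549., 157.]), 'fa': array([258., 143.]), 'fb': array([398., 133.])}
```

View pics/side5z.png

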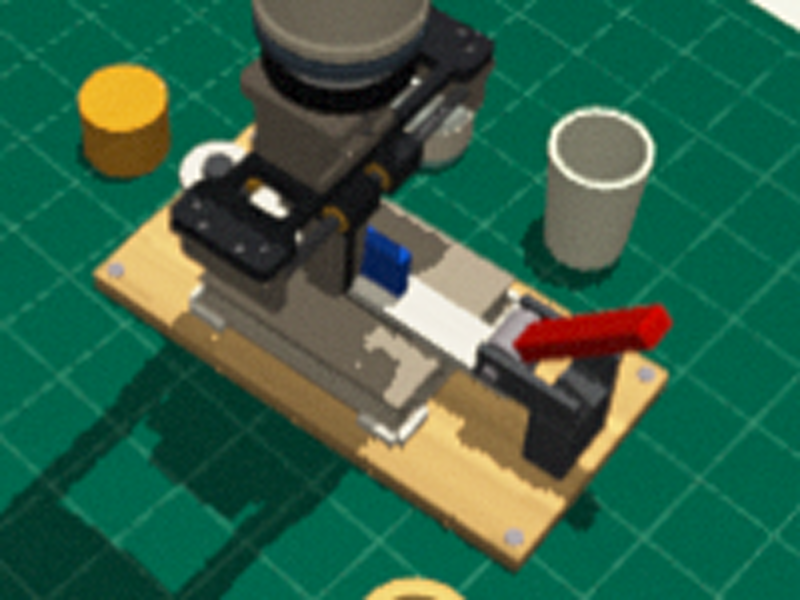

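View pics/top5z.png

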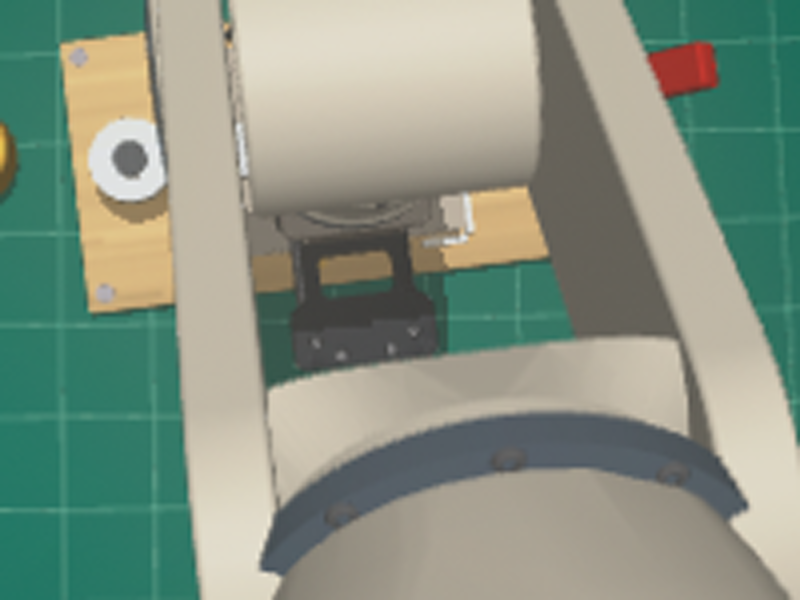

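In the side view the fin's far top corner is at (410,255), close to the predicted home position of (410,253). No stop force yet, so I'll continue by millimetres.

Request:
{"method": "servo_tool", "body": {
  "motion": [0,0.1,0,0,0,0,0.1,0,0,0]
}}

```text
time_s: 8.35
eef_pos: [0.5432, 0.054, 0.0836]
tcp_rot: [0.999, 0.05, 0.0, 0.0]
force: [-0.4, -0.9, -0.6]
grip_width: 0.0005
```

Request:
{"method": "servo_tool", "body": {
  "motion": [0,0.1,0,0,0,0,0.1,0,0,0]
}}

```text
time_s: 8.52
eef_pos: [0.544, 0.054, 0.0836]
tcp_rot: [0.999, 0.05, -0.0, 0.0]
force: [-0.8, -0.4, 0.1]
grip_width: 0.0002
```

Request:
{"method": "servo_tool", "body": {
  "motion": [0,0.1,0,0,0,0,0.1,0,0,0]
}}

```text
time_s: 8.68
eef_pos: [0.5441, 0.054, 0.0835]
tcp_rot: [0.999, 0.05, -0.001, 0.0]
force: [-5.3, -0.9, 3.9]
grip_width: 0.0005
```

Request:
{"method": "servo_tool", "body": {
  "motion": [0,0.1,0,0,0,0,0.1,0,0,0,0,0.1,0,0,0]
}}

```text
time_s: 8.93
eef_pos: [0.5442, 0.054, 0.0835]
tcp_rot: [0.999, 0.05, -0.002, 0.0]
force: [-8.5, -1.8, 7.7]
grip_width: 0.0
```

The strap is on its stop: the tool has stalled and the force rises. I'll back off and lift.

Request:
{"method": "servo_tool", "body": {
  "motion": [0,-0.5,0,0,0,0,-1.2,0,0,0,0,-2,0,0,0,0,-2.5,0,-1,0,0,-2.5,0,-3,0,0,-2.5,0,-5,0,0,-2.5,0,-7,0,0,-2.5,0,-9,0,0,-2.5,0,-11,0,0,-2.5,0,-12,0,0,-2.5,0,-13,0,0,-2.5,0,-13,0]
}}

```text
time_s: 9.93
eef_pos: [0.5219, 0.0518, 0.2155]
tcp_rot: [0.999, 0.05, 0.001, -0.0]
force: [0.9, 0.7, 0.1]
grip_width: 0.0005
```

```bash
python3 - <<'E'
from arc import *
delta([.573,-.05,.2],.101)
for n in ("side","top"):
    c=capture(n);save(c,n+'6')
    i=cv2.imread(f"pics/{n}6.png")[180:330,210:410]; cv2.imwrite(f"pics/{n}6z.png",cv2.resize(i,None,fx=4,fy=4,interpolation=cv2.INTER_CUBIC))
E
```

```text
t 9.93 pos [0.5219 0.0518 0.2155] h 0.101 F [0.9 0.7 0.1] w 0.001
shift cm [ 4.05 10.65  1.56] turn -0.0 zdir [ 0.003  0.    -1.   ]
```

View pics/side6z.png

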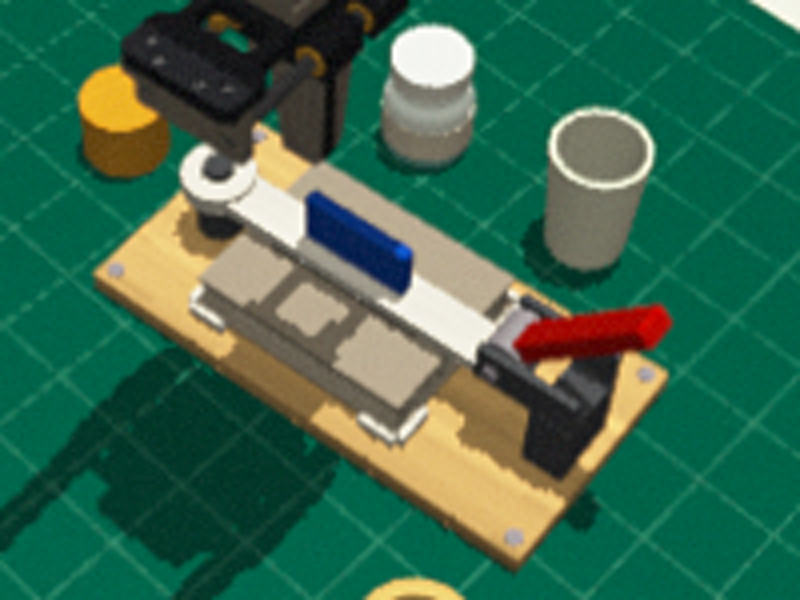

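View pics/top6z.png

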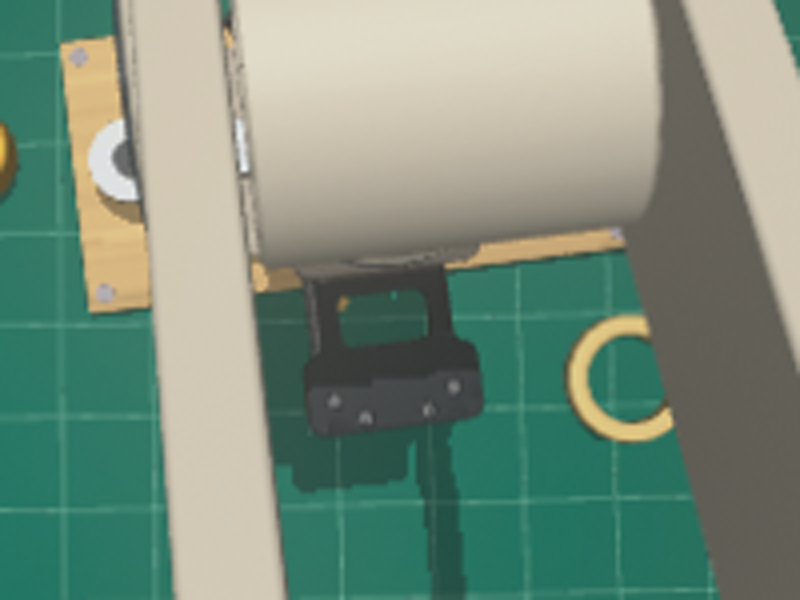

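The side view confirms the strap is home: the fin top runs from (307,192) to (411,255), against a prediction of (307,189) to (410,253). The end is under the cam and the stack is in its nest. Next are the waypoints for the lever.

```bash
cat > lev.py <<'E'
from go import *
def lev(ls,off,r=.085,w=.010):
    a=.101; lp=np.array([.573,-.050,.075]); by=np.array([-np.sin(a),np.cos(a),0])
    s=status.observe(); rr=R.from_quat(s["tcp_rot"]); delta(s["eef_pos"],a)
    for l,o in zip(ls,np.broadcast_to(off,len(ls))):
        P=lp+by*(-r*np.sin(l)+o*np.cos(l)+w)+np.array([0,0,r*np.cos(l)+o*np.sin(l)+.017])
        print(round(l,2),np.round(rr.inv().apply(P-s["eef_pos"])*100,2),np.round(P,3))
E
python3 -c "
from lev import *
lev([.69,.69],[.06,.02])
lev(np.linspace(.69,1.5,10),.007)"
```

```text
t 10.03 pos [0.5209 0.0517 0.2133] h 0.101 F [0.6 0.1 0.6] w 0.001
shift cm [0. 0. 0.] turn -0.0 zdir [-0.  0. -1.]
0.69 [ 4.16 10.43  1.75] [ 0.573 -0.048  0.196]
0.69 [ 4.16 13.52  4.3 ] [ 0.576 -0.079  0.17 ]
t 10.03 pos [0.5209 0.0517 0.2133] h 0.101 F [0.6 0.1 0.6] w 0.001
shift cm [0. 0. 0.] turn -0.0 zdir [-0.  0. -1.]
0.69 [ 4.16 14.52  5.13] [ 0.577 -0.089  0.162]
0.78 [ 4.16 15.13  5.59] [ 0.578 -0.095  0.157]
0.87 [ 4.16 15.69  6.11] [ 0.578 -0.1    0.152]
0.96 [ 4.16 16.21  6.68] [ 0.579 -0.105  0.146]
1.05 [ 4.16 16.67  7.29] [ 0.579 -0.11   0.14 ]
1.14 [ 4.16 17.08  7.94] [ 0.579 -0.114  0.134]
1.23 [ 4.16 17.42  8.63] [ 0.58  -0.117  0.127]
1.32 [ 4.16 17.71  9.34] [ 0.58 -0.12  0.12]
1.41 [ 4.16 17.93 10.08] [ 0.58  -0.122  0.113]
1.5 [ 4.16 18.08 10.83] [ 0.58  -0.124  0.105]
```

Request:
{"method": "servo_tool", "body": {
  "motion": [0,0.6,1.5,0,0,0,1.4,3.5,0,0,0,2.2,5.5,0,0,0,3,7.5,0,0,0,3.7,9.2,0.5,0,0,4.2,10.4,1,0,0,4.2,10.4,1.8,0,0,4.2,11.4,2.6,0,0,4.2,12.4,3.4,0,0,4.2,13,3.9,0,0,4.2,13,3.9,0,0,4.2,13,3.9,0]
}}

```text
time_s: 11.03
eef_pos: [0.5756, -0.0734, 0.1742]
tcp_rot: [0.999, 0.05, -0.0, -0.0]
force: [-0.1, -0.2, 0.1]
grip_width: 0.0005
```

```bash
python3 - <<'E'
from lev import *
lev(np.linspace(.69,1.5,10),.007)
for n in ("side","top"):
    c=capture(n);save(c,n+'7')
    i=cv2.imread(f"pics/{n}7.png")[180:330,240:440]; cv2.imwrite(f"pics/{n}7z.png",cv2.resize(i,None,fx=4,fy=4,interpolation=cv2.INTER_CUBIC))
E
```

```text
t 11.03 pos [ 0.5756 -0.0734  0.1742] h 0.1 F [-0.1 -0.2  0.1] w 0.001
shift cm [0. 0. 0.] turn -0.001 zdir [-0.001  0.    -1.   ]
0.69 [-0.02  1.52  1.21] [ 0.577 -0.089  0.162]
0.78 [-0.02  2.13  1.68] [ 0.578 -0.095  0.157]
0.87 [-0.02  2.69  2.2 ] [ 0.578 -0.1    0.152]
0.96 [-0.02  3.21  2.77] [ 0.579 -0.105  0.146]
1.05 [-0.02  3.67  3.38] [ 0.579 -0.11   0.14 ]
1.14 [-0.02  4.08  4.03] [ 0.579 -0.114  0.134]
1.23 [-0.02  4.43  4.71] [ 0.58  -0.117  0.127]
1.32 [-0.02  4.71  5.43] [ 0.58 -0.12  0.12]
1.41 [-0.02  4.93  6.16] [ 0.58  -0.122  0.113]
1.5 [-0.02  5.08  6.91] [ 0.58  -0.124  0.105]
```

View pics/side7z.png

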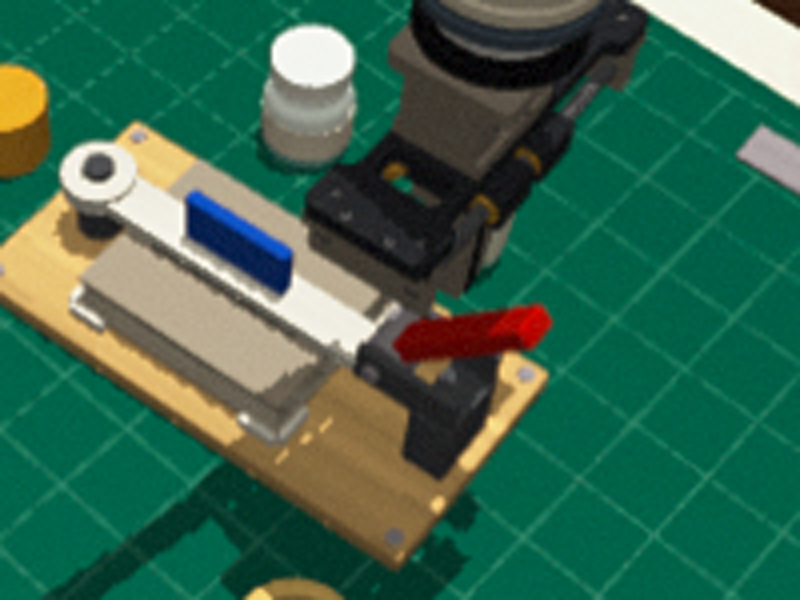

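View pics/top7z.png

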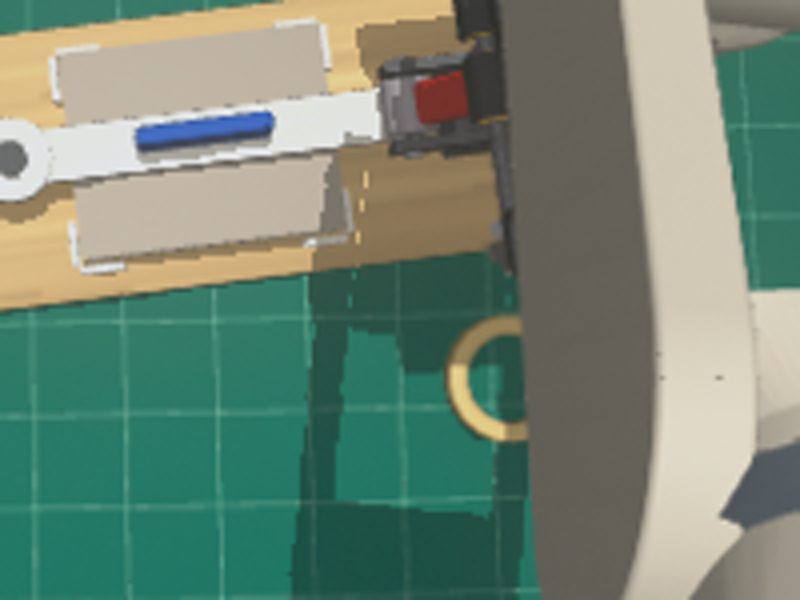

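The top view shows the strap centred between the cheeks. In the side view the fingertips are behind and above the red handle. Now I'll push the lever along its arc.

Request:
{"method": "servo_tool", "body": {
  "motion": [0,0,0.6,0.5,0,0,0,1.1,0.9,0,0,0,1.5,1.2,0,0,0,1.8,1.4,0,0,0,2.1,1.7,0,0,0,2.4,1.9,0,0,0,2.7,2.2,0,0,0,3,2.5,0,0,0,3.2,2.8,0,0,0,3.45,3.1,0,0,0,3.7,3.4,0,0,0,3.9,3.7,0]
}}

```text
time_s: 12.13
eef_pos: [0.58, -0.1123, 0.1372]
tcp_rot: [0.999, 0.05, -0.0, -0.0]
force: [-0.7, 1.4, 1.3]
grip_width: 0.0008
```

```bash
python3 - <<'E'
from lev import *
lev(np.linspace(1.05,1.5,6),.007)
for n in ("side",):
    c=capture(n);save(c,n+'8')
    i=cv2.imread(f"pics/{n}8.png")[180:330,240:440]; cv2.imwrite(f"pics/{n}8z.png",cv2.resize(i,None,fx=4,fy=4,interpolation=cv2.INTER_CUBIC))
E
```

```text
t 12.13 pos [ 0.58   -0.1123  0.1372] h 0.101 F [-0.7  1.4  1.3] w 0.001
shift cm [0. 0. 0.] turn -0.0 zdir [-0.  0. -1.]
1.05 [-0.07 -0.25 -0.31] [ 0.579 -0.11   0.14 ]
1.14 [-0.07  0.16  0.34] [ 0.579 -0.114  0.134]
1.23 [-0.07  0.5   1.02] [ 0.58  -0.117  0.127]
1.32 [-0.07  0.79  1.74] [ 0.58 -0.12  0.12]
1.41 [-0.07  1.01  2.47] [ 0.58  -0.122  0.113]
1.5 [-0.07  1.16  3.22] [ 0.58  -0.124  0.105]
```

View pics/side8z.png

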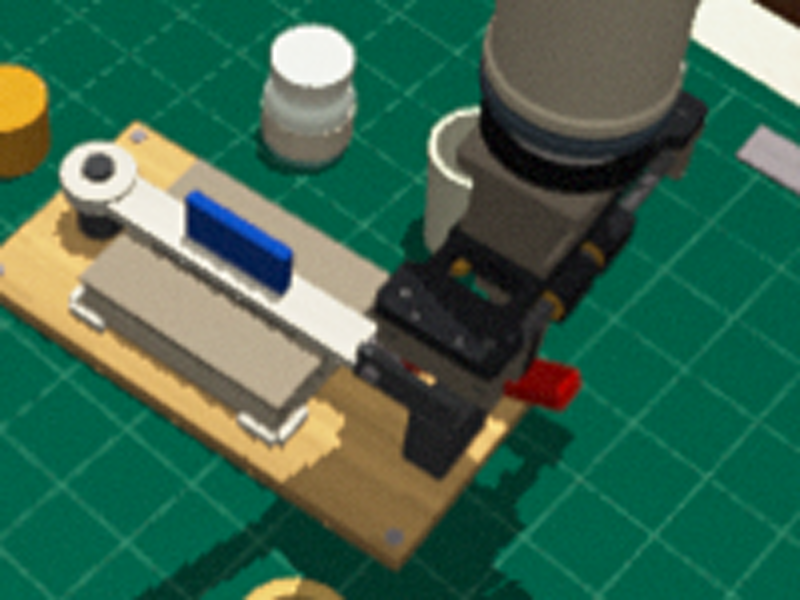

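The lever is going down, with its tip now at (560,385) in the crop. I'll continue to just short of the stop.

Request:
{"method": "servo_tool", "body": {
  "motion": [0,0,0.2,0.35,0,0,0,0.35,0.7,0,0,0,0.5,1,0,0,0,0.65,1.35,0,0,0,0.8,1.7,0,0,0,0.9,2.05,0,0,0,1,2.4,0,0,0,1.1,2.7,0,0,0,1.1,2.9,0]
}}

```text
time_s: 12.93
eef_pos: [0.5812, -0.1233, 0.1082]
tcp_rot: [0.999, 0.051, -0.0, 0.0]
force: [-0.1, -1.5, 2.1]
grip_width: 0.0001
```

Request:
{"method": "servo_tool", "body": {
  "motion": [0,0,0,0.1,0,0,0,0,0.2,0,0,0,0,0.2,0]
}}

```text
time_s: 13.18
eef_pos: [0.5811, -0.1232, 0.1065]
tcp_rot: [0.999, 0.05, 0.0, 0.0]
force: [-0.0, 0.0, 0.2]
grip_width: 0.0004
```

Request:
{"method": "servo_tool", "body": {
  "motion": [0,0,0,0.1,0,0,0,0,0.2,0,0,0,0,0.2,0]
}}

```text
time_s: 13.43
eef_pos: [0.5813, -0.1232, 0.1051]
tcp_rot: [0.999, 0.051, 0.0, 0.0]
force: [-1.1, -0.9, 6.4]
grip_width: 0.0006
```

Request:
{"method": "servo_tool", "body": {
  "motion": [0,0,0,0.1,0,0,0,0,0.15,0,0,0,0,0.15,0]
}}

```text
time_s: 13.68
eef_pos: [0.5814, -0.1233, 0.1047]
tcp_rot: [0.999, 0.051, 0.0, 0.0]
force: [-3.9, -1.1, 17.4]
grip_width: 0.0005
```

The lever has stalled on its stop at 17 N. I'll lift straight up and retreat towards the robot at height.

Request:
{"method": "servo_tool", "body": {
  "motion": [0,0,0,-1,0,0,0,0,-3,0,0,0,0,-5,0,0,0,0,-7,0,0,0,0,-9,0,0,0,0,-11,0,0,0,0,-13,0,0,0,0,-14,0,0,-1.5,0,-15,0,0,-3.5,0,-15,0,0,-5.5,0,-15,0,0,-7.5,0,-15,0]
}}

```text
time_s: 14.68
eef_pos: [0.5055, -0.1305, 0.2527]
tcp_rot: [0.999, 0.051, -0.0, -0.0]
force: [-0.3, 0.6, 0.2]
grip_width: 0.0004
```

Request:
{"method": "servo_tool", "body": {
  "motion": [0,-2,-1,0,0,0,-4,-3,0,0,0,-6,-6,0,0,0,-7,-9,0,0,0,-8,-12,0,0,0,-9,-15,0,0,0,-10,-18,0,0,0,-11,-21,0,0,0,-12,-24,0,0,0,-13,-27,0,0,0,-13,-29,0,0,0,-13,-30,0,0]
}}

```text
time_s: 15.68
eef_pos: [0.3458, 0.1567, 0.253]
tcp_rot: [0.999, 0.051, -0.0, -0.0]
force: [-0.4, -1.4, -0.3]
grip_width: 0.0009
```

Request:
{"method": "servo_tool", "body": {
  "motion": [0,0,-1.5,0,0,0,0,-4,0,0,0,0,-7,0,0,0,0,-10,0,0,0,0,-12,0,0,0,0,-13,0,0,0,0,-13,0,0,0,0,-13,0,0]
}}

```text
time_s: 16.35
eef_pos: [0.3334, 0.2835, 0.2527]
tcp_rot: [0.999, 0.051, -0.0, 0.0]
force: [0.2, 0.7, -0.5]
grip_width: 0.0002
```

```bash
python3 - <<'E'
from go import *
from fit import model
delta([0,0,0],0)
cs={}
for n in ("side","top"):
    c=cs[n]=capture(n);save(c,n+'9')
    i=cv2.imread(f"pics/{n}9.png")[130:340,160:440]; cv2.imwrite(f"pics/{n}9z.png",cv2.resize(i,None,fx=2.8,fy=2.8,interpolation=cv2.INTER_CUBIC))
    for q,l in ((0,1.5),(.05,1.4)):
        d=model([.562,.055,.101,q,l]); print(n,q,l,{k:np.round((proj(c,d[k])-[160,130])*2.8) for k in("fa","fb","lt")})
for nm in "strap_fin lever_tip mounts jar cup weight tape".split():
    r={n:tip_of(c,nm) for n,c in cs.items()}
    print(nm,[(n,np.round((r[n][0]["uv"]-np.array([160,130]))*2.8),round(r[n][0]["confidence"],2)) for n in r if r[n]])
    if r["side"] and r["top"]: print("   ",*np.round(tri(cs["side"],r["side"][0]["uv"],cs["top"],r["top"][0]["uv"])[0],3))
E
```

```text
t 16.35 pos [0.3334 0.2835 0.2527] h 0.102 F [ 0.2  0.7 -0.5] w 0.0
shift cm [-36.04  24.78  25.32] turn 0.102 zdir [-0.001 -0.001 -1.   ]
side 0 1.5 {'fa': array([355., 272.]), 'fb': array([427., 317.]), 'lt': array([627., 453.])}
side 0.05 1.4 {'fa': array([352., 275.]), 'fb': array([422., 323.]), 'lt': array([628., 444.])}
top 0 1.5 {'fa': array([320., 235.]), 'fb': array([418., 223.]), 'lt': array([661., 196.])}
top 0.05 1.4 {'fa': array([320., 240.]), 'fb': array([419., 233.]), 'lt': array([663., 194.])}
strap_fin [('side', array([391., 299.]), 0.73), ('top', array([361., 233.]), 0.95)]
    0.563 0.059 0.084
lever_tip [('side', array([624., 448.]), 0.78), ('top', array([647., 187.]), 0.61)]
    0.592 -0.152 0.072
mounts [('side', array([388., 356.]), 0.93), ('top', array([364., 240.]), 0.73)]
    0.564 0.056 0.01
jar [('side', array([434., 232.]), 0.86), ('top', array([274.,  79.]), 0.62)]
    0.698 0.125 -0.002
cup [('side', array([553., 306.]), 0.75), ('top', array([434.,  69.]), 0.94)]
    0.703 -0.005 0.003
weight [('side', array([222., 235.]), 0.81), ('top', array([116., 255.]), 0.87)]
    0.557 0.251 0.008
tape [('side', array([432., 594.]), 0.85), ('top', array([578., 400.]), 0.98)]
    0.436 -0.108 0.001
```

View pics/side9z.png

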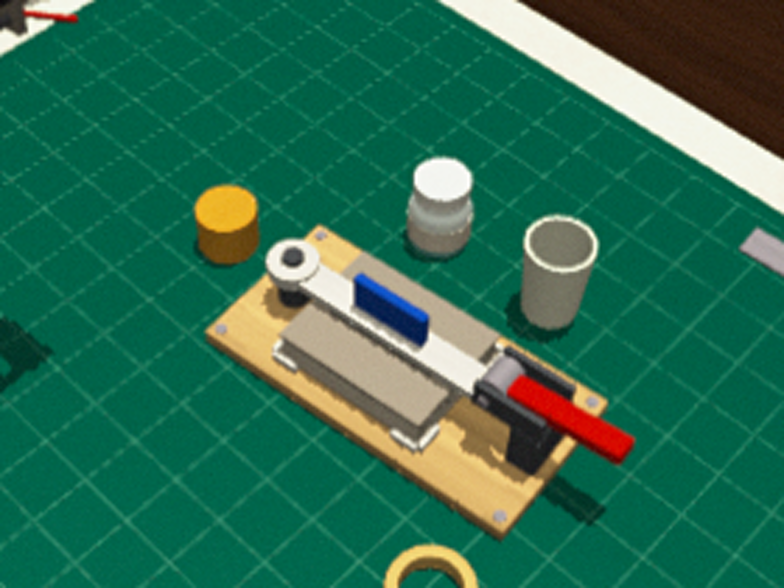

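View pics/top9z.png

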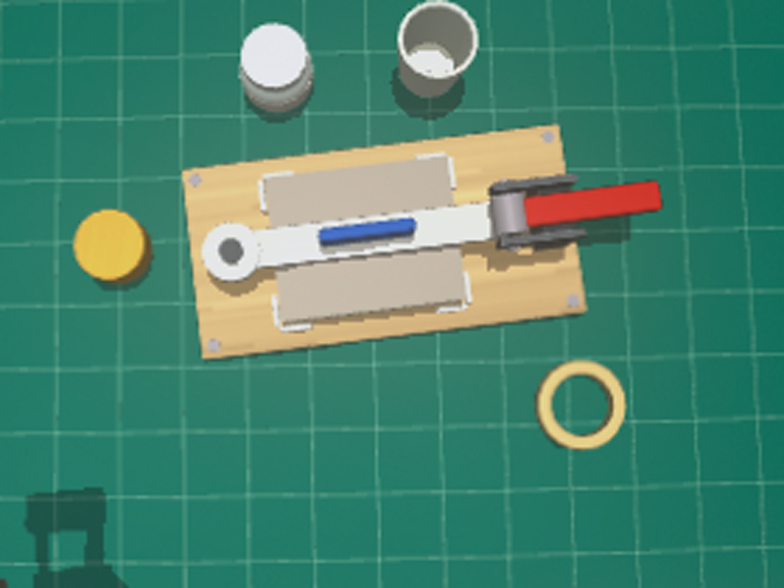

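Final pictures: the fin at side (355,275) to (428,320) and top (320,237) to (414,226) matches strap 0. The lever is lying down, the stack is in its nest and the bystanders are in their places. Handing in.

```bash
python3 -c "
from workcell import manip
print(manip.sign_off())"
```

```text
the job is handed in; nothing more can be done
None
```

The stack is clamped: I pushed the strap home first, then pushed the lever all the way down, and handed the job in at about 16.5 s.

**Strap:** I pushed the blue fin round its arc with the outside of the shut fingers. It stopped on something firm, with the force rising from 1 N to about 8 N and no further movement. The final fin position fits strap angle 0 within about 1 px in both views. It stalled about 4 mm further on than I had calculated. I put that down to the finger or fin being a little thinner than I assumed, as the pictures show it home.

**Lever:** I pushed it down with the fingertips until it stalled at 17 N. The fingertips were then about 88 mm above the table, as expected for 1.5 rad. The pictures alone only put the lever at about 1.4 to 1.5 rad, so the full-down result rests on this height and the firm stop.

**Surroundings:** The stack is still in its nest in the final pictures, and the jar, cup, weight and tape look unmoved. The network's positions for them shifted by up to about 1 cm for the jar (the top view of it was low-confidence), 8 mm for the weight and less for the rest. The crops show them at the same pixels as before, so I took that as noise. The hand is well clear, about 25 cm above the table.

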